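# Key the vent cap on the clay firebox and press it shut

### The job

The round iron vent cap on top of the clay firebox stands up off its seat, held there by the seat's pins. Push its fin round with a fingertip until the cap's big notch, opposite the fin, stands over the big pin beside the ear of the seat's ring, then press the middle of the cap down until it is fully home, flush with the ring. Do not grip the fin or lift the cap, leave the cookware where it stands, and draw the hand clear when the cap is shut.

Things in the scene. Friction and masses are not known exactly. Their poses are not given: they have to be found in the camera images.
- firebox: fixed clay block, 310 x 470 mm, 130 mm high, cast-iron door on its front; it carries the vent seat, the teapot and the cup on its flat top. Origin at the centre of its underside
- seat: fixed dark iron vent seat on the firebox. Origin on the cap's turning axis, level with the firebox's top; z is up, x points to the big pin. A 4 mm floor and a raised ring round it (176 mm inside, 208 mm outside diameter, top 12 mm above the origin). A 30 mm wide square ear sticks out of the ring to 129 mm from the axis, in line with the big pin; the seat may be turned any way
- pin_top (a point): top of the big upright steel pin of the seat: 20 mm diameter, tapering to 15 mm over its upper 4.5 mm, 74 mm from the axis (6 mm of it shows beyond the cap's rim), top 13 mm above the seat's origin. Two small pins, 12 mm, as high and as far out, stand 105 degrees to either side of it
- cap (a joint): turning of the cap about the seat's vertical axis, rad, counterclockwise from above positive; 0 when the big notch is diametrically opposite the big pin, +3.14 or -3.14 when it is over the pin. Either way round will do (stops at +6.2 and -6.2). It stays where it is left, without coasting, and needs about 0.12 N m (some 2 N at the fin)
- sleeve (a joint): height of the cap on its snug post, m: 0 at the start (plate underside 14 mm, plate top 22 mm above the seat's origin, 1 mm clear of the pins), growing downwards, 0.010 when fully home (plate top flush with the ring's); negative when lifted. It stays where it is left; pressing it down at the middle takes 6 to 8 N. Off the notches the pins stop it after 1 mm
- notch (a point): point of the cap that must come over pin_top: in the middle of the big notch, 74 mm from the axis, at the plate's underside. The notch is open at the rim, 26 mm wide and 17 mm deep, and clears the big pin by 3 mm each side; the taper draws it in from about 4 mm off. Two small notches, 18 mm wide, 105 degrees to either side, then stand over the small pins
- fin_tip (a point): outer end of the top edge of the cap's one fin, 68 mm from the axis, 30 mm above the plate's underside, in the fin's mid-plane. The fin is an upright radial rib on the plate, opposite the big notch, from 30 to 68 mm from the axis, 10 mm thick and 22 mm high above the plate
- cap_middle (a point): centre of the cap, on the turning axis, 15 mm above the plate's underside: the flat top (28 mm across) of a low cone (60 mm across at its foot, 7 mm high); the place to press (pressed near the rim the cap tips a little). The cap is a dark iron disc 156 mm across, its plate 8 mm thick
- fin_left: half of the fin on its counterclockwise side (seen from above), 5 mm thick; origin in the fin's mid-plane, 49 mm from the axis, 17 mm above the plate's underside
- fin_right: half of the fin on its clockwise side, 5 mm thick; origin at the same point as the other half's
- teapot: white ceramic teapot, 104 mm across (155 mm over spout and handle), 92 mm high with its lid knob, standing on the firebox beside the vent; origin at the centre of its underside; a bystander
- cup: blue ceramic cup, 64 mm across, 55 mm high, standing on the firebox beside the vent; origin at the centre of its underside; a bystander
- wok: aluminium wok, 280 mm across, 80 mm high, two loop handles, on the tiles to the robot's left; origin at the centre of its underside; a bystander
- ladle: steel ladle, about 340 mm long, lying on the tiles to the robot's right; origin under its handle; a bystander
- wooden_lid: round wooden pot lid, 230 mm across, 30 mm high with its bar handle, on the tiles to the robot's right; origin at the centre of its underside; a bystander
- salt_jar: clay salt jar, 70 mm across, 100 mm high, on the tiles in front of the firebox, to its left; origin at the centre of its underside; a bystander

How it is judged:
By the outcome, as a careful person would: the job done as asked, in the order asked, and still so for the second after the job is handed in, with the robot touching nothing.
It also fails if it takes over 61 s, if anything falls off the work surface, if the arm or the gripper's body presses on something with over 40 N, if the wrist force passes 120 N, or if a joint passes its speed limit or range.

### The arm

A 6-joint arm with a two-finger parallel gripper is mounted at the origin on the work surface. World frame = base frame: x ahead of the robot, y to its left, z up, the work surface at z = 0. Lengths are in m, angles in rad, forces in N, time in s.
With the tool pointing down it reaches from about 0.325 to 0.875 m from the base axis. Payload 4.4 kg.
Tool frame: the origin (TCP) lies midway between the tips of the shut fingers; the grasp point (between the pads) lies 19 mm behind it; y points along the fingers, z is the direction in which the jaws open and shut, and the axes are right-handed (so a half turn about y gives the same grasp; the last joint's range is limited). The gripper opens to 85 mm and grips with 20 to 120 N. Pads are 22 mm wide; open, the fingers measure 114 mm over their backs; the gripper's body (76 mm by 85 mm) begins 54 mm behind the grasp point. The pads swing forward as they close: fully open they stand 13 mm farther back than shut.
Start: joints at [1.109, 0.207, 1.542, -0, 1.393, -0.15], TCP at [0.176, 0.547, 0.231] pointing down, gripper open.
Joint ranges: [-2.73, 2.73], [-0.86, 2.22], [0.23, 2.46], [-1.11, 4.25], [0.08, 2.63], [-2.82, 2.82]. Speed limits (rad/s): [2.79, 2.79, 3.14, 3.14, 3.14, 3.14].

### API

Orientations are given as a unit quaternion [w, x, y, z].
In Python, from bench import get_obs, eyes, finish_job gives the robot as it stands.
- The arm moves only by the tool send_rows, never from a script. Its argument "steps" is a list of rows, each a list of 4 numbers: the shift along the tool's x, y, z in units of 0.02 m (1.0 is 0.02 m), then the turn about the tool's y in units of 2 rad (1.0 is 2 rad). In form: [[dx, dy, dz, spin], ...]. A call has exactly 5 rows; each row shifts and turns the pose as measured when the row begins, along the tool's axes as they then stand; what a row does not reach is not made up. A row lasts 1/8 s, in which the tool goes at most 62.5 mm and 10.7 degrees, less where a joint would pass 70% of its speed; a pose out of reach is approached as far as the arm can. A call with a number of a shift or a turn outside -1 to 1 is refused whole. A call with a gripper value outside its range is refused whole. "hand" is the opening, from -1 (shut) to 1 (fully open), set as the call begins (left out, the last holds). The fingers move at their own pace and stop on an object; "grip_force" is the grip in N (left out, the last holds). Time passes only in rows, so rows that do not move let the fingers close, or fill a call up. It gives the time, the measured TCP pose, the force and the opening at its end, in the units of the state.
- get_obs(): the state, without advancing time (a new reading comes with each control period).
- eyes.snapshot(name): name is "scene" or "side" or "wrist"; returns a dict with "pixels" (480x640x3 uint8, red, green, blue), "fx", "fy", "cx", "cy" (pixels), "cam_to_world" (4x4, takes a point from camera to world coordinates). Camera axes: x right, y up, looking along -z (the intrinsics and any distortion apply to the point x, -y, -z); pixel columns grow to the right and rows downward; lengths in m; the calibration is good to about 2 mm. A picture is of the moment at which its call begins. There is no depth.
- finish_job(): hands the job in, once; it reports no verdict.
Trained networks look in the newest picture that a camera, given by its name, has taken for a name from the list of things; names that differ only in an ending like _2 or _b are one class to them, and where a whole thing is asked for, a point or a joint stands for the part that bears it (a point fixed in the world has none). Each returns a list of dicts, best first, with "p" (0 to 1); they miss things now and then, are a little off and sometimes report something else, mostly with a low value. They report only what shows in the picture. A call takes as long as a camera call.
- eyes.search_frame(label, camera): "box" ([centre column, centre row, width, height] in pixels, round what is visible of it).
- eyes.silhouettes(label, camera): "mask" (480x640 bool, what is visible of it) and "box" ([centre column, centre row, width, height] in pixels, round what is visible of it).
The state is a dict: "t": time; "joints": joint angles; "qvel": joint speeds; "joint_efforts": joint torques, N m; "position": TCP position; "orientation": TCP orientation; "wrist_force": force on the tool from outside, world axes, zero at the start; "moment": the same for the moment, N m; "grip_width": finger opening in m.
Only numpy, scipy, OpenCV 4.12 (cv2) and the standard library are available. Lean on these libraries where they do the work, as an engineer would, in place of code of your own. Each camera call takes 0.05 s, during which the arm holds its last target.

## Working session

There is one attempt and no reset: what is moved stays moved. The work goes in short steps, Python scripts to look and compute and a tool call to move; the robot and the scene stay as the last step left them, time stands still between calls to the robot, and variables do not carry over. Pictures are saved under pics/ and viewed, and the job is handed in when it is done.

Besides the shell and the picture viewer there is one more tool, called after ">>>" by a JSON object that holds its "api" and its "payload". send_rows: Moves the arm, as the interface text tells. Shifts and turns lie within -1 to 1; 1 stands for 0.02 m of shift or 2 rad of turn. Its arguments: {"type":"object","properties":{"steps":{"type":"array"},"hand":{"type":"number"},"grip_force":{"type":"number"}},"required":["steps"]}

```bash
ls; mkdir -p pics
python3 - <<'E'
from bench import get_obs, eyes
import cv2
print(get_obs())
for n in ["scene","side","wrist"]:
    s=eyes.snapshot(n); cv2.imwrite(f"pics/{n}0.png",s["pixels"][:,:,::-1]); print(n,s["fx"],s["fy"],s["cx"],s["cy"],s["cam_to_world"], [k for k in s])
E
```

```text
pics
{'t': 0.0, 'joints': array([ 1.10948718e+00,  2.07451140e-01,  1.54298869e+00,  1.80885173e-05,
        1.39349072e+00, -1.50464875e-01]), 'qvel': array([ 0.00093774, -0.00052752,  0.0006816 , -0.00060518, -0.00157799,
       -0.00206079]), 'joint_efforts': array([ 1.28788597e-03, -3.83028710e+01, -2.91603237e+01, -2.36853675e-04,
        1.03602558e-02,  1.51607998e-05]), 'position': array([0.17551045, 0.5467506 , 0.23009161]), 'orientation': array([-0.69779655,  0.69936916, -0.10971408,  0.10920426]), 'wrist_force': array([-0.443094  , -0.15614562,  0.32819544]), 'moment': array([-0.01705582,  0.03801396, -0.03190601]), 'grip_width': 0.0852757872604308}
scene 514.3022751007148 514.3022751007148 314.3727914339753 232.7040653842628 [[-0.87711092 -0.39901392  0.26732811  0.86373446]
 [ 0.48019636 -0.73941231  0.47189076  0.69769964]
 [ 0.00937472  0.54227052  0.84015165  1.36402153]
 [ 0.          0.          0.          1.        ]] ['pixels', 'fx', 'fy', 'cx', 'cy', 'cam_to_world']
side 610.264627738221 610.264627738221 330.039837472676 243.34649372209938 [[ 0.97777033  0.14586865 -0.15062375  0.23893631]
 [-0.20942304  0.7148487  -0.66718313 -1.12079996]
 [ 0.01035208  0.68389596  0.7295061   1.38491997]
 [ 0.          0.          0.          1.        ]] ['pixels', 'fx', 'fy', 'cx', 'cy', 'cam_to_world']
wrist 387.6612494918763 387.6612494918763 321.1662335184149 241.97194649556198 [[ 3.05991831e-01 -9.05264163e-01 -2.94730038e-01  1.00386629e-01]
 [ 9.52034007e-01  2.90797447e-01  9.52265382e-02  5.71519669e-01]
 [-4.98429877e-04 -3.09731562e-01  9.50823912e-01  3.71913152e-01]
 [ 0.00000000e+00  0.00000000e+00  0.00000000e+00  1.00000000e+00]] ['pixels', 'fx', 'fy', 'cx', 'cy', 'cam_to_world']
```

View pics/scene0.png

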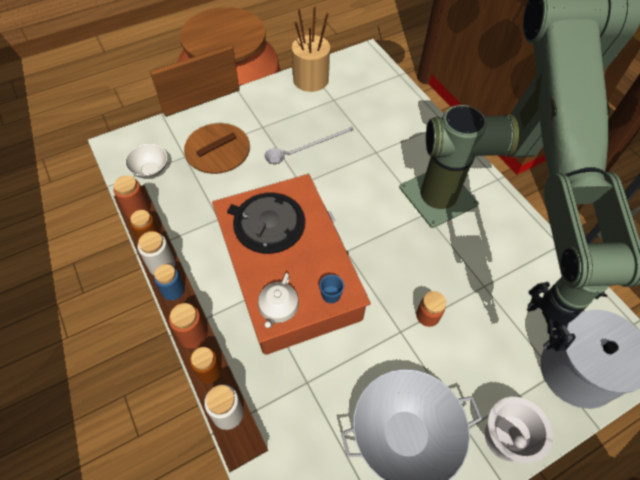

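View pics/side0.png

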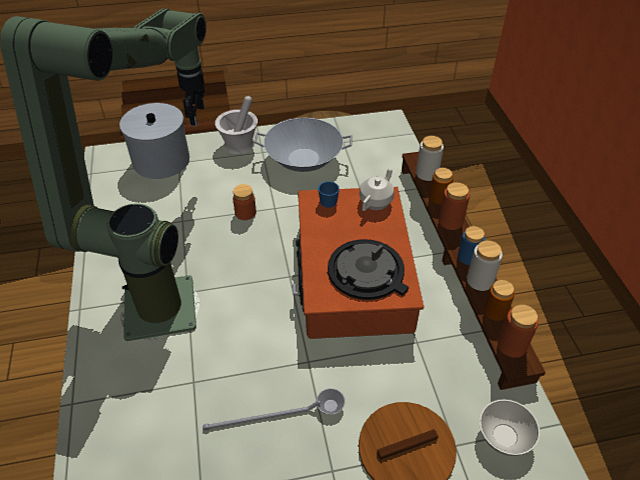

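View pics/wrist0.png

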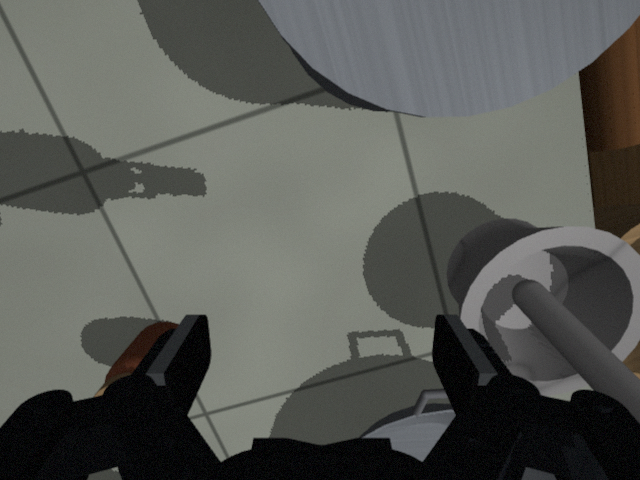

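```bash
cat > h.py <<'E'
import numpy as np, cv2
from bench import get_obs, eyes, finish_job
def proj(s,P):
    P=np.atleast_2d(P).astype(float); M=np.linalg.inv(np.array(s["cam_to_world"])); q=P@M[:3,:3].T+M[:3,3]
    return np.c_[s["cx"]+s["fx"]*q[:,0]/-q[:,2], s["cy"]-s["fy"]*q[:,1]/-q[:,2]]
def ray(s,uv):
    M=np.array(s["cam_to_world"]); d=M[:3,:3]@np.array([(uv[0]-s["cx"])/s["fx"],-(uv[1]-s["cy"])/s["fy"],-1]); return M[:3,3],d
def onz(s,uv,z):
    o,d=ray(s,uv); return o+d*(z-o[2])/d[2]
def crop(s,c,w,name,draw=()):
    x,y=int(c[0]),int(c[1]); h=w*3//4; k=800//w
    im=s["pixels"][:,:,::-1]; x0=max(0,x-w//2);y0=max(0,y-h//2)
    im=cv2.resize(np.ascontiguousarray(im[y0:y0+h,x0:x0+w]),None,fx=k,fy=k,interpolation=cv2.INTER_CUBIC)
    for p in draw: cv2.circle(im,(int((p[0]-x0+.5)*k),int((p[1]-y0+.5)*k)),2,(0,255,0),-1)
    cv2.imwrite(name,im); print(name,x0,y0,k)
E
python3 - <<'E'
from h import *
for n,c in [("scene",(268,222)),("side",(368,270))]:
    s=eyes.snapshot(n); crop(s,c,100,f"pics/{n}z.png")
    for l in ["seat","cap","fin_tip","cap_middle","notch","pin_top","teapot","cup","firebox","fin_left","fin_right"]:
        try: print(n,l,[(np.round(d["box"],1).tolist(),round(d["p"],2), np.round(onz(s,d["box"][:2],.14),3).tolist()) for d in eyes.search_frame(l,n)[:2]])
        except Exception as e: print(l,e)
E
```

```text
pics/scenez.png 218 185 8
scene seat [([267.6, 221.8, 78.2, 60.7], 0.69, [0.574, -0.086, 0.14]), ([269.2, 219.3, 57.1, 43.7], 0.29, [0.567, -0.092, 0.14])]
scene cap [([270.2, 219.4, 59.9, 48.1], 0.6, [0.564, -0.09, 0.14])]
scene fin_tip [([270.0, 221.4, 54.0, 46.4], 0.73, [0.568, -0.084, 0.14])]
scene cap_middle [([268.4, 221.3, 56.3, 45.8], 0.75, [0.572, -0.087, 0.14])]
scene notch [([268.4, 218.9, 56.1, 47.1], 0.73, [0.568, -0.094, 0.14]), ([292.6, 262.8, 160.6, 179.6], 0.25, [0.573, 0.068, 0.14])]
scene pin_top [([266.4, 222.4, 82.2, 62.8], 0.72, [0.578, -0.086, 0.14])]
scene teapot [([275.8, 299.9, 44.5, 54.9], 0.92, [0.663, 0.146, 0.14]), ([268.6, 219.6, 59.3, 50.1], 0.55, [0.569, -0.092, 0.14])]
scene cup [([332.7, 288.9, 22.0, 33.8], 0.63, [0.517, 0.189, 0.14])]
scene firebox [([292.8, 264.9, 159.6, 179.7], 0.79, [0.576, 0.074, 0.14])]
scene fin_left [([413.1, 423.9, 143.5, 108.3], 0.75, [0.526, 0.574, 0.14])]
scene fin_right []
pics/sidez.png 318 233 8
side seat [([369.1, 270.0, 77.1, 64.3], 0.8, [0.578, -0.099, 0.14]), ([328.5, 195.8, 19.3, 23.3], 0.35, [0.533, 0.211, 0.14])]
side cap [([366.1, 267.2, 62.6, 45.8], 0.9, [0.573, -0.088, 0.14])]
side fin_tip [([366.8, 267.0, 57.7, 45.7], 0.74, [0.575, -0.088, 0.14])]
side cap_middle [([368.2, 263.6, 56.1, 45.4], 0.62, [0.582, -0.077, 0.14])]
side notch [([366.9, 265.5, 61.3, 45.2], 0.93, [0.577, -0.083, 0.14]), ([331.0, 195.1, 16.8, 24.9], 0.43, [0.541, 0.212, 0.14])]
side pin_top [([371.4, 268.7, 85.6, 58.8], 0.71, [0.586, -0.096, 0.14])]
side teapot [([378.9, 189.6, 30.1, 43.2], 0.88, [0.689, 0.208, 0.14])]
side cup [([328.4, 194.5, 20.5, 27.4], 0.74, [0.534, 0.217, 0.14]), ([275.9, 408.9, 142.7, 38.5], 0.64, [0.272, -0.452, 0.14])]
side firebox [([357.9, 262.6, 128.8, 152.8], 0.95, [0.555, -0.068, 0.14])]
side fin_left []
side fin_right [([377.9, 254.2, 4.5, 7.4], 0.53, [0.617, -0.049, 0.14])]
```

View pics/scenez.png

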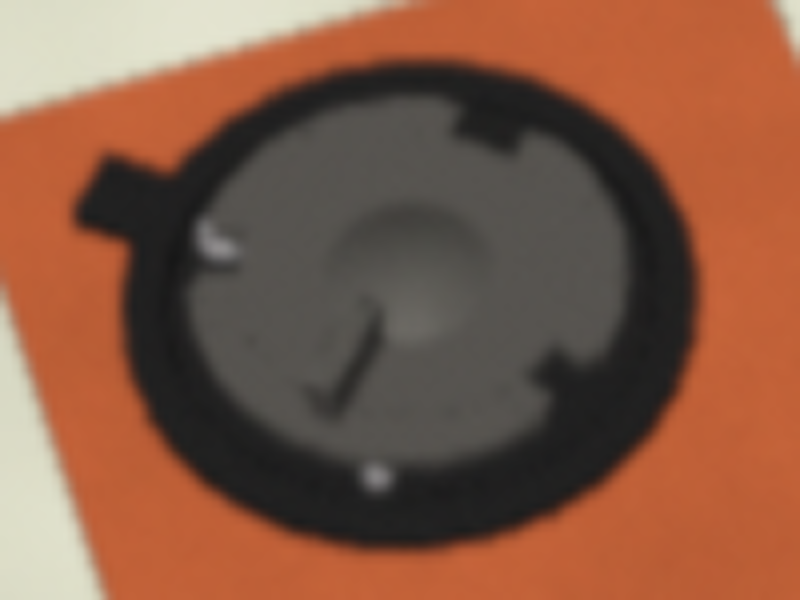

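View pics/sidez.png

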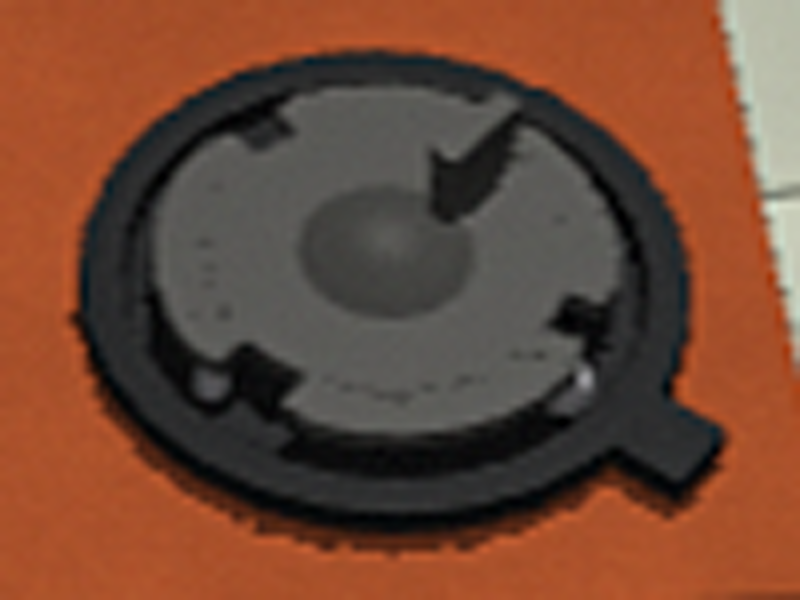

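```bash
cat >> h.py <<'E'
def circ(c,r,z,n=72):
    a=np.linspace(0,2*np.pi,n,endpoint=False); return np.c_[c[0]+r*np.cos(a),c[1]+r*np.sin(a),np.full(n,z)]
def at(c,r,a,z): return np.array([c[0]+r*np.cos(a),c[1]+r*np.sin(a),z])
E
cat > fit.py <<'E'
from h import *
from scipy.optimize import least_squares
S={n:eyes.snapshot(n) for n in ["scene","side"]}
o={"scene":(218,185),"side":(318,233)}
def px(n,p): return np.array([o[n][0]+p[0]/8-.5,o[n][1]+p[1]/8-.5])
ears={"scene":[(110,152),(75,218)],"side":[(727,435),(682,497)]}
ringpts={"scene":[(125,300),(410,60),(697,285),(410,547),(620,125),(200,470),(590,500)],"side":[(80,275),(375,50),(690,290),(150,130),(600,140),(380,515),(560,490)]}
pins={"scene":[(217,243),(375,477)],"side":[(582,382),(208,382)]}
Z=.13
def res(p):
    cx,cy,a=p; r=[]
    for n in S:
        off=np.array([0,0])
        C=proj(S[n],circ((cx,cy),.104,Z+.012,720))
        for q in ringpts[n]: 
            r.append(np.min(np.linalg.norm(C-px(n,q),axis=1)))
        for q in ears[n]:
            E=[proj(S[n],np.array([cx+.129*np.cos(a)-t*.015*np.sin(a),cy+.129*np.sin(a)+t*.015*np.cos(a),Z+.012]))[0] for t in (-1,1)]
            r.append(min(np.linalg.norm(e-px(n,q)) for e in E))
    return r
f=least_squares(res,[.575,-.088,-.5]); print(f.x,np.round(f.fun,2))
cx,cy,a=f.x
for n in S:
    print(n,"pins",[np.round(np.array([np.hypot(*(q:=onz(S[n],px(n,p),Z+.011)[:2]-f.x[:2])),np.degrees(np.arctan2(q[1],q[0])-a)%360]),3) for p in pins[n]])
fin={"scene":onz(S["scene"],px("scene",(490,125)),Z+.014+.004),"side":onz(S["side"],px("side",(265,375)),Z+.014+.004)}
for n in fin: q=fin[n][:2]-f.x[:2]; print("notch",np.hypot(*q),np.degrees(np.arctan2(q[1],q[0])))
for n,p in [("side",(512,100)),("scene",(322,405))]:
    q=onz(S[n],px(n,p),Z+.044)[:2]-f.x[:2];print("fin",np.hypot(*q),np.degrees(np.arctan2(q[1],q[0])))
print("seat yaw",np.degrees(a))
E
python3 fit.py
```

```text
[ 0.5705105  -0.08679117 -0.87993964] [0.82 0.16 0.36 1.   0.18 0.31 2.02 0.67 1.23 0.87 0.16 0.06 0.99 1.43
 0.07 1.23 0.43 1.42]
scene pins [array([0.074, 5.444]), array([7.90000e-02, 1.05601e+02])]
side pins [array([0.08 , 2.484]), array([7.60000e-02, 2.57231e+02])]
notch 0.0739389413106465 -139.68453355189462
notch 0.0647578800825132 -140.95641522113124
fin 0.067007288321558 36.10974658158476
fin 0.07386245496719135 41.84038224717929
seat yaw -50.41682782479562
```

```bash
cat >> h.py <<'E'
from scipy.spatial.transform import Rotation as R
def pose():
    o=get_obs(); q=o["orientation"]; return o,R.from_quat([q[1],q[2],q[3],q[0]]).as_matrix()
def rel(target):
    o,M=pose(); d=M.T@(np.array(target)-o["position"]); print("t",round(o["t"],2),"pos",np.round(o["position"],4),"F",np.round(o["wrist_force"],1),"w",round(o["grip_width"],3),"j6",np.round(o["joints"],2))
    print("x,z dirs deg",np.degrees(np.arctan2(M[1,0],M[0,0])).round(1),np.degrees(np.arctan2(M[1,2],M[0,2])).round(1),"y",M[:,1].round(3)); print("rel units",np.round(d/.02,2))
E
python3 -c "
from h import *
rel([.57,-.09,.27])"
```

```text
t 1.45 pos [0.1759 0.5474 0.2313] F [-0.3  0.   0.3] w 0.085 j6 [ 1.11  0.21  1.54  0.    1.39 -0.15]
x,z dirs deg -17.8 72.2 y [-0. -0. -1.]
rel units [ 28.51  -1.94 -24.32]
```

>>> {"api": "send_rows", "payload": {"steps": [[0.9, -0.4, -0.75, 0], [0.95, -0.4, -0.8, 0], [0.95, -0.4, -0.8, 0], [0.95, -0.4, -0.8, 0], [0.95, -0.4, -0.8, 0]], "hand": -1}}

```text
t: 2.08
position: [0.2444, 0.4372, 0.2736]
orientation: [-0.698, 0.699, -0.108, 0.11]
wrist_force: [-0.6, 0.5, -0.4]
grip_width: 0.0002
```

>>> {"api": "send_rows", "payload": {"steps": [[0.95, 0, -0.8, 0], [0.95, 0, -0.8, 0], [0.95, 0, -0.8, 0], [0.95, 0, -0.8, 0], [0.95, 0, -0.8, 0]]}}

```text
t: 2.7
position: [0.3147, 0.3236, 0.2782]
orientation: [0.699, -0.698, 0.107, -0.113]
wrist_force: [0.2, 0.7, -0.3]
grip_width: 0.0001
```

>>> {"api": "send_rows", "payload": {"steps": [[0.95, 0, -0.8, 0], [0.95, 0, -0.8, 0], [0.95, 0, -0.8, 0], [0.95, 0, -0.8, 0], [0.95, 0, -0.8, 0]]}}

```text
t: 3.32
position: [0.3822, 0.2091, 0.2817]
orientation: [0.699, -0.698, 0.107, -0.116]
wrist_force: [0.3, -0.8, -0.1]
grip_width: 0.0
```

>>> {"api": "send_rows", "payload": {"steps": [[0.95, 0, -0.8, 0], [0.95, 0, -0.8, 0], [0.95, 0, -0.8, 0], [0.95, 0, -0.8, 0], [0.95, 0, -0.8, 0]]}}

```text
t: 3.95
position: [0.4478, 0.0944, 0.2858]
orientation: [0.698, -0.698, 0.106, -0.12]
wrist_force: [-0.7, 1.1, 0.4]
grip_width: -0.0001
```

>>> {"api": "send_rows", "payload": {"steps": [[0.95, 0, -0.8, 0], [0.95, 0, -0.8, 0], [0.95, 0, -0.8, 0], [0.95, 0, -0.8, 0], [0.95, 0, -0.8, 0]]}}

```text
t: 4.58
position: [0.5115, -0.0204, 0.2905]
orientation: [-0.697, 0.699, -0.107, 0.122]
wrist_force: [0.5, -0.5, 0.7]
grip_width: 0.0003
```

>>> {"api": "send_rows", "payload": {"steps": [[0.6, 0, -0.8, 0.08], [0, 0, 0, 0.09], [0, 0, 0, 0.09], [0, 0, 0, 0.09], [0, 0, 0, 0.09]]}}

```text
t: 5.2
position: [0.5151, -0.0473, 0.2934]
orientation: [0.577, -0.574, 0.402, -0.419]
wrist_force: [0.3, -0.5, -0.6]
grip_width: -0.0001
```

>>> {"api": "send_rows", "payload": {"steps": [[0, 0, 0, 0.09], [0, 0, 0, 0.09], [0, 0, 0, 0.09], [0, 0, 0, 0.09], [0, 0, 0, 0.09]]}}

```text
t: 5.82
position: [0.5113, -0.0522, 0.2963]
orientation: [-0.334, 0.323, -0.618, 0.634]
wrist_force: [0.1, 1.0, 0.3]
grip_width: 0.0001
```

```bash
python3 -c "
from h import *
rel([.60,-.09,.27])
s=eyes.snapshot('wrist'); cv2.imwrite('pics/w1.png',s['pixels'][:,:,::-1])"
```

```text
t 5.83 pos [ 0.5113 -0.0522  0.2963] F [0.1 1.  0.3] w 0.0 j6 [-0.27  0.01  1.62 -0.01  1.48  0.34]
x,z dirs deg -124.6 -34.6 y [ 0.024 -0.013 -1.   ]
rel units [-0.96  1.45  4.69]
```

View pics/w1.png

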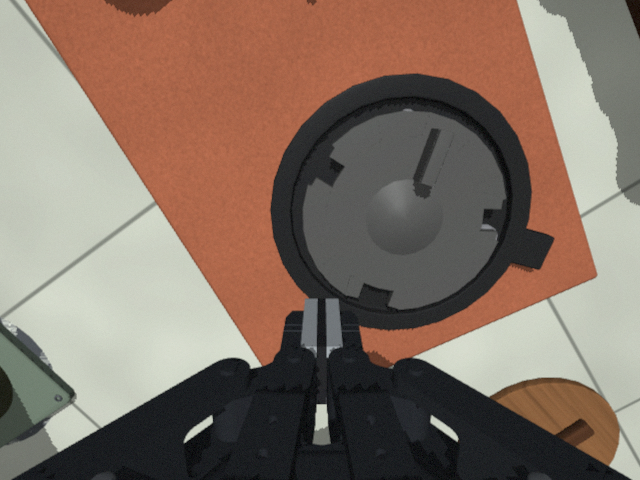

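```bash
cat > wfit.py <<'E'
from h import *
from scipy.optimize import least_squares
s=eyes.snapshot('wrist'); Z=.13
ring=[(271,207),(408,74),(531,190),(395,329),(312,115),(500,120),(300,285)]
ear=[(541,270),(553,237)]
def res(p):
    cx,cy,a=p
    C=proj(s,circ((cx,cy),.104,Z+.012,1440)); r=[np.min(np.linalg.norm(C-np.array(q),axis=1)) for q in ring]
    E=[proj(s,at((0,0),1,0,0)*0+np.array([cx+.129*np.cos(a)-t*.015*np.sin(a),cy+.129*np.sin(a)+t*.015*np.cos(a),Z+.012]))[0] for t in (-1,1)]
    r+=[min(np.linalg.norm(e-np.array(q)) for e in E) for q in ear]
    return r
f=least_squares(res,[.5705,-.087,-.87]); print(f.x,np.degrees(f.x[2]),np.round(f.fun,2))
c=f.x[:2]
q=onz(s,(376,297),Z+.018)[:2]-c; print("notch",np.hypot(*q),np.degrees(np.arctan2(q[1],q[0])))
crop(s,(400,210),400,"pics/w1z.png",list(proj(s,circ(c,.104,Z+.012,60)))+list(proj(s,[at(c,.074,f.x[2],Z+.013),at(c,.129,f.x[2],Z+.012)])))
E
python3 wfit.py
```

```text
[ 0.56911568 -0.08660939 -0.86557152] -49.59359517529201 [2.51 0.18 0.85 3.27 1.29 5.17 5.7  0.67 3.13]
notch 0.06916979186521938 -139.46598590798416
pics/w1z.png 200 60 2
```

View pics/w1z.png

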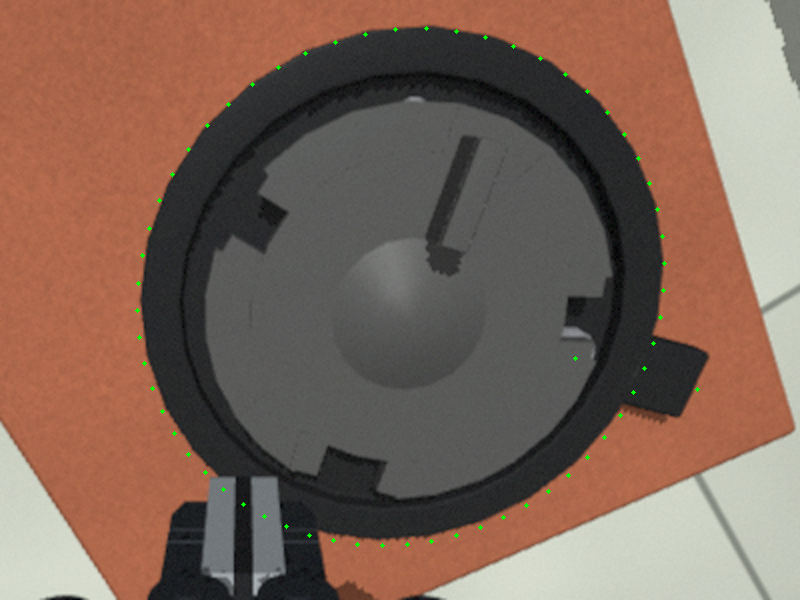

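Run:
```python
from h import *
s=eyes.snapshot('wrist'); c=np.array([.570,-.087])
for n,p,z in [("fin tip",(445,131.5),.174),("fin in",(427,185),.174),("notch inner mid",(377.5,286.5),.152)]:
    q=onz(s,p,z)[:2]-c; print(n,np.hypot(*q),np.degrees(np.arctan2(q[1],q[0])))
q=onz(s,(200+695/2,60+385/2),.142)[:2]-c; print(np.hypot(*q),np.degrees(np.arctan2(q[1],q[0])))
rel([.632,-.0768,.27])
```

```text
fin tip 0.06867612025636165 41.04774691809622
fin in 0.03209929975750271 40.55679855385957
notch inner mid 0.05790260281891557 -142.73291950831646
0.12658898245213665 -48.269688713255846
t 5.97 pos [ 0.5115 -0.052   0.2962] F [-0.3 -0.2 -0.5] w -0.0 j6 [-0.27  0.01  1.62 -0.01  1.48  0.33]
x,z dirs deg -124.1 -34.1 y [ 0.025 -0.013 -1.   ]
rel units [-2.34  1.47  5.65]
```

>>> {"api": "send_rows", "payload": {"steps": [[0, 0, 0, 0.067], [0, 0, 0, 0.07], [0, 0, 0.8, 0], [0, 0, 1, 0], [0, 0, 1, 0]]}}

```text
t: 6.6
position: [0.5487, -0.0986, 0.299]
orientation: [-0.253, 0.239, -0.655, 0.671]
wrist_force: [-0.3, 0.4, -0.4]
grip_width: 0.0
```

Run:
```python
from h import *
rel([.632,-.0768,.27])
```

```text
t 6.6 pos [ 0.5487 -0.0986  0.299 ] F [-0.3  0.4 -0.4] w 0.0 j6 [-0.33  0.1   1.52 -0.01  1.49  0.53]
x,z dirs deg -139.3 -49.3 y [ 0.026 -0.015 -1.   ]
rel units [-3.85  1.55  1.85]
```

>>> {"api": "send_rows", "payload": {"steps": [[-0.8, 0, 0.4, 0], [-0.8, 0, 0.4, 0], [-0.8, 0, 0.4, 0], [-0.8, 0.4, 0.4, 0], [-0.7, 0.8, 0.3, 0]]}}

```text
t: 7.22
position: [0.641, -0.086, 0.2771]
orientation: [-0.256, 0.24, -0.652, 0.672]
wrist_force: [0.2, -0.8, 0.6]
grip_width: -0.0001
```

>>> {"api": "send_rows", "payload": {"steps": [[0, 1, 0, 0], [0, 1, 0, 0], [0, 1, 0, 0], [0, 0.6, 0, 0], [0, 0, 0, 0]]}}

```text
t: 7.85
position: [0.6473, -0.0935, 0.199]
orientation: [-0.258, 0.244, -0.651, 0.671]
wrist_force: [-0.0, 0.4, 0.4]
grip_width: -0.0
```

Run:
```python
from h import *
rel([.632,-.0768,.160])
s=eyes.snapshot('wrist'); cv2.imwrite('pics/w2.png',s['pixels'][:,:,::-1])
```

```text
t 7.85 pos [ 0.6473 -0.0935  0.199 ] F [-0.   0.4  0.4] w -0.0 j6 [-0.27  0.38  1.39 -0.01  1.34  0.58]
x,z dirs deg -138.5 -48.5 y [ 0.028 -0.019 -0.999]
rel units [ 0.03  1.91 -1.19]
```

View pics/w2.png

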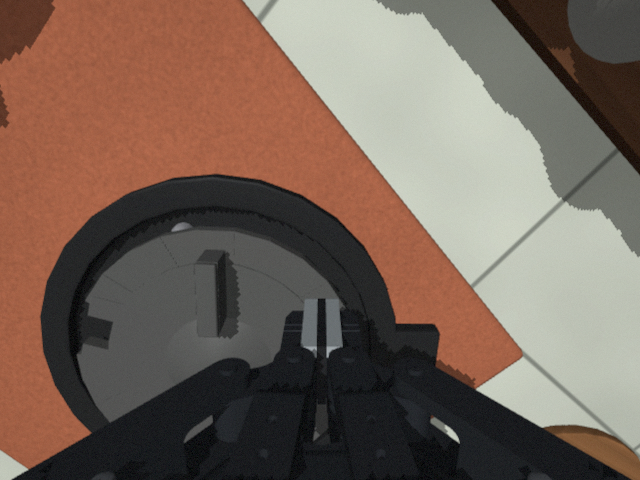

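>>> {"api": "send_rows", "payload": {"steps": [[0, 0, -0.6, 0], [0, 0.3, -0.5, 0], [0, 0.7, 0, 0], [0, 0.6, 0, 0], [0, 0.3, 0, 0]]}}

```text
t: 8.52
position: [0.6349, -0.0767, 0.1621]
orientation: [-0.26, 0.242, -0.649, 0.672]
wrist_force: [-0.6, 0.5, -0.6]
grip_width: -0.0003
```

Run:
```python
from h import *
rel([.632,-.0768,.160])
s=eyes.snapshot('wrist'); cv2.imwrite('pics/w3.png',s['pixels'][:,:,::-1])
```

```text
t 8.53 pos [ 0.6349 -0.0767  0.1621] F [-0.6  0.5 -0.6] w -0.0 j6 [-0.25  0.38  1.47 -0.01  1.25  0.6 ]
x,z dirs deg -138.4 -48.4 y [ 0.035 -0.021 -0.999]
rel units [ 0.11  0.1  -0.1 ]
```

View pics/w3.png

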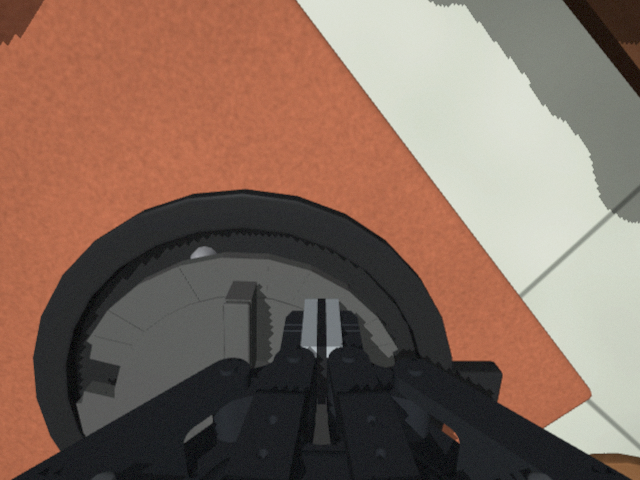

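>>> {"api": "send_rows", "payload": {"steps": [[0.1, 0, -0.4, 0], [0, 0, -0.3, 0], [-0.07, 0, -0.28, -0.05], [-0.07, 0, -0.28, -0.05], [-0.07, 0, -0.28, -0.05]]}}

```text
t: 9.2
position: [0.6162, -0.0539, 0.1617]
orientation: [-0.358, 0.341, -0.599, 0.629]
wrist_force: [1.6, -1.0, -1.0]
grip_width: 0.0002
```

```bash
cat >> h.py <<'E'
def polar(c=(.570,-.087)):
    o,M=pose(); d=o["position"][:2]-np.array(c); r=np.hypot(*d); a=np.arctan2(d[1],d[0])
    x=np.arctan2(-M[1,0],-M[0,0])
    # tool-frame position of TCP rel to axis
    print("t",round(o["t"],2),"r",r.round(4),"ang",np.degrees(a).round(1),"tool -x dir",np.degrees(x).round(1),"in tool x,z:",np.round((M.T@np.r_[d,0])[[0,2]],4),"zpos",o["position"][2].round(4),"F",np.round(o["wrist_force"],1),"M",np.round(o["moment"],2),"ydir",M[:,1].round(3))
E
python3 - <<'E'
from h import *
polar()
s=eyes.snapshot('wrist'); cv2.imwrite('pics/w4.png',s['pixels'][:,:,::-1])
E
```

```text
t 9.2 r 0.0568 ang 35.6 tool -x dir 59.3 in tool x,z: [-0.052   0.0228] zpos 0.1617 F [ 1.6 -1.  -1. ] M [-0.13 -0.35 -0.01] ydir [ 0.042 -0.025 -0.999]
```

View pics/w4.png

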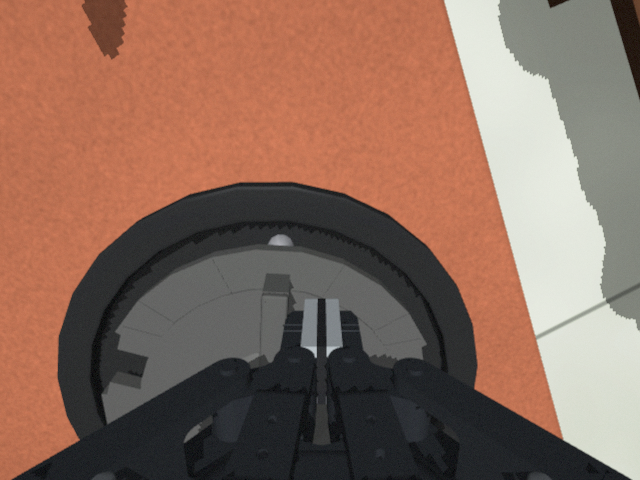

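>>> {"api": "send_rows", "payload": {"steps": [[-0.1, 0, -0.28, -0.05], [-0.1, 0, -0.28, -0.05], [-0.1, 0, -0.28, -0.05], [-0.1, 0, -0.28, -0.05], [-0.1, 0, -0.28, -0.05]]}}

```text
t: 9.88
position: [0.5966, -0.0359, 0.1639]
orientation: [-0.501, 0.487, -0.485, 0.527]
wrist_force: [2.7, -1.2, -1.4]
grip_width: 0.0001
```

Run:
```python
from h import *
polar()
s=eyes.snapshot('wrist'); cv2.imwrite('pics/w5.png',s['pixels'][:,:,::-1])
```

```text
t 9.88 r 0.0576 ang 62.5 tool -x dir 88.5 in tool x,z: [-0.0518  0.0253] zpos 0.1639 F [ 2.7 -1.2 -1.4] M [-0.   -0.38  0.01] ydir [ 0.055 -0.028 -0.998]
```

View pics/w5.png

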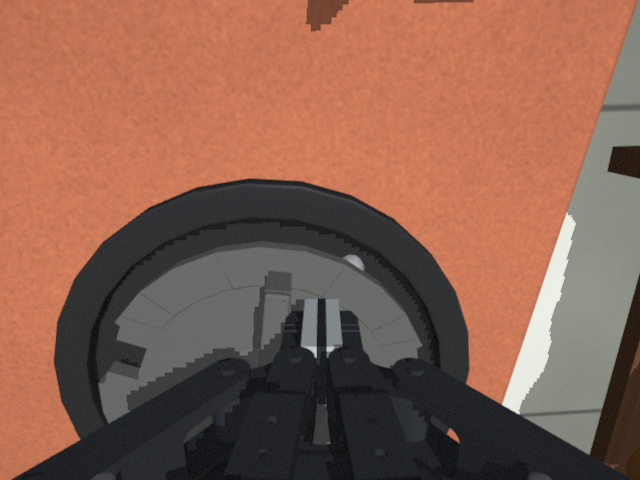

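```bash
cat >> h.py <<'E'
def pang(s,p,z,c=(.570,-.087)):
    q=onz(s,p,z)[:2]-np.array(c); print(p,"r",np.hypot(*q).round(4),"deg",np.degrees(np.arctan2(q[1],q[0])).round(2))
E
python3 - <<'E'
from h import *
s=eyes.snapshot('wrist')
pang(s,(279,273),.174); pang(s,(353,260),.143)
crop(s,(280,280),200,'pics/w5z.png')
E
```

```text
(279, 273) r 0.0787 deg 81.98
(353, 260) r 0.0808 deg 58.62
pics/w5z.png 180 205 4
```

>>> {"api": "send_rows", "payload": {"steps": [[-0.1, 0.03, -0.28, -0.05], [-0.11, 0.03, -0.28, -0.05], [-0.11, 0.03, -0.28, -0.05], [-0.11, 0.03, -0.28, -0.05], [-0.11, 0.03, -0.28, -0.05]]}}

```text
t: 10.6
position: [0.5726, -0.0289, 0.1638]
orientation: [0.608, -0.598, 0.343, -0.395]
wrist_force: [1.7, 2.1, 0.8]
grip_width: 0.0
```

Run:
```python
from h import *
polar()
s=eyes.snapshot('wrist'); cv2.imwrite('pics/w6.png',s['pixels'][:,:,::-1])
```

```text
t 10.6 r 0.0582 ang 87.4 tool -x dir 117.0 in tool x,z: [-0.0505  0.0289] zpos 0.1638 F [1.7 2.1 0.8] M [ 0.33 -0.28  0.01] ydir [ 0.07  -0.026 -0.997]
```

View pics/w6.png

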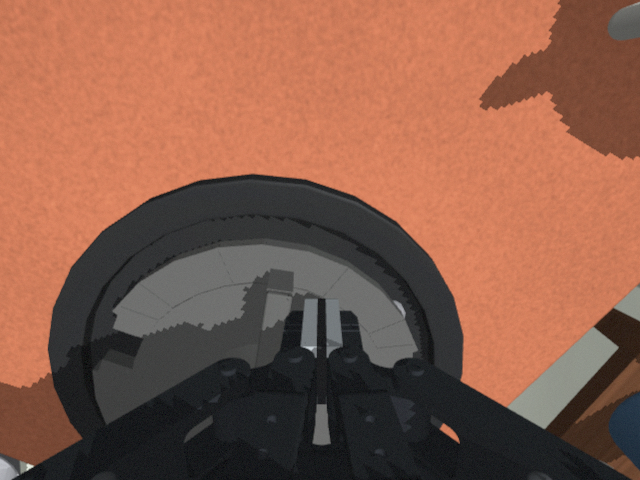

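>>> {"api": "send_rows", "payload": {"steps": [[-0.07, 0.02, -0.28, -0.04], [-0.07, 0.02, -0.28, -0.04], [-0.07, 0.02, -0.28, -0.04], [-0.06, 0.02, -0.2, -0.03], [0, 0, 0, 0]]}}

```text
t: 11.28
position: [0.554, -0.0323, 0.1638]
orientation: [0.654, -0.646, 0.249, -0.304]
wrist_force: [-0.5, 0.3, -0.0]
grip_width: 0.0004
```

Run:
```python
from h import *
polar()
s=eyes.snapshot('wrist'); cv2.imwrite('pics/w7.png',s['pixels'][:,:,::-1])
for n,c in [("scene",(268,222)),("side",(368,270))]:
    s=eyes.snapshot(n); crop(s,c,100,f"pics/{n}7.png")
```

```text
t 11.28 r 0.057 ang 106.3 tool -x dir 133.8 in tool x,z: [-0.0504  0.0265] zpos 0.1638 F [-0.5  0.3 -0. ] M [0.1  0.   0.03] ydir [ 0.075 -0.02  -0.997]
pics/scene7.png 218 185 8
pics/side7.png 318 233 8
```

View pics/w7.png

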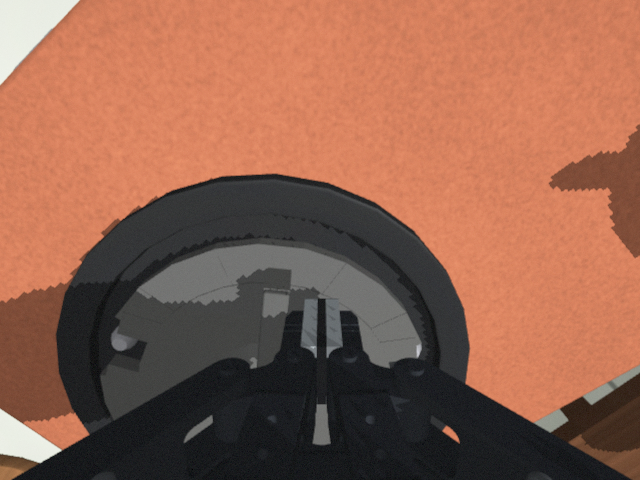

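View pics/scene7.png

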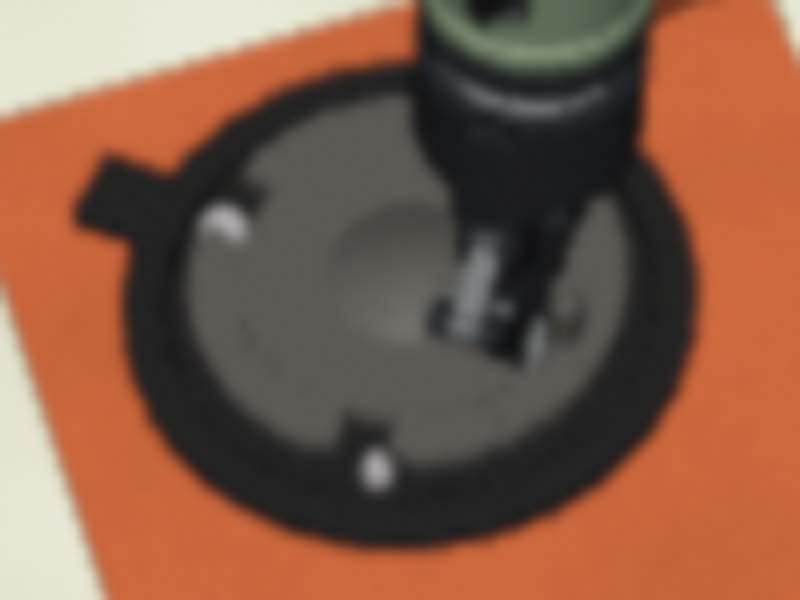

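View pics/side7.png

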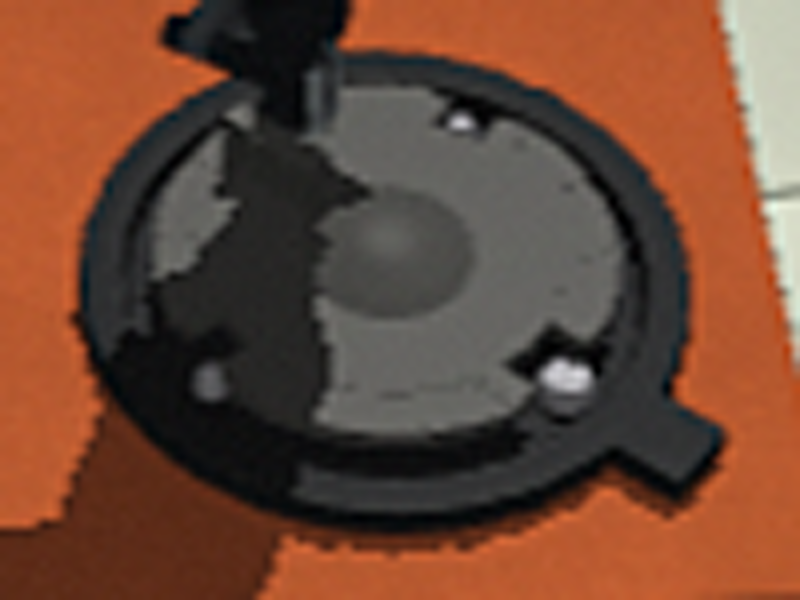

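```bash
cat > ov.py <<'E'
from h import *
import sys
tag=sys.argv[1]; offs=[float(v) for v in sys.argv[2].split(",")]; top=float(sys.argv[3]) if len(sys.argv)>3 else .152
c=np.array([.570,-.087]); yaw=np.radians(-49.3)
def notch(a,w,dep,z):
    u=np.array([np.cos(a),np.sin(a)]);v=np.array([-u[1],u[0]]); R0=.078
    pts=[(np.sqrt(R0**2-w*w/4),-w/2),(R0-dep,-w/2),(R0-dep,w/2),(np.sqrt(R0**2-w*w/4),w/2)]
    return np.array([[*(c+p*u+q*v),z] for p,q in pts])
for n,x0,y0 in [("scene",218,185),("side",318,233)]:
    s=eyes.snapshot(n); k=8; ims=[]
    for i,off in enumerate(offs):
        im=cv2.resize(np.ascontiguousarray(s["pixels"][y0:y0+75,x0:x0+100,::-1]),None,fx=k,fy=k,interpolation=cv2.INTER_CUBIC)
        pl=lambda P,col,cl=False: cv2.polylines(im,[((proj(s,P)-[x0,y0]+.5)*k).astype(int)],cl,col,1)
        pl(circ(c,.104,.142),(0,255,0),True); pl(circ(c,.078,top),(0,255,255),True)
        for d,r,w in [(0,.0075,.026),(105,.004,.018),(-105,.004,.018)]:
            a=yaw+np.radians(d); p=c+.074*np.array([np.cos(a),np.sin(a)]); pl(circ(p,r,.143,24),(255,255,0),True)
            pl(notch(a+np.radians(off),w,.017,top),(0,0,255))
        a=yaw; u=np.array([np.cos(a),np.sin(a)]);v=np.array([-u[1],u[0]])
        pl(np.array([[*(c+.1*u+.015*v),.142],[*(c+.129*u+.015*v),.142],[*(c+.129*u-.015*v),.142],[*(c+.1*u-.015*v),.142]]),(0,255,0))
        cv2.imwrite(f"pics/{tag}_{n}_{i}.png",im)
E
python3 ov.py o1 0,-4
```

```text
(no output)
```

View pics/o1_scene_0.png

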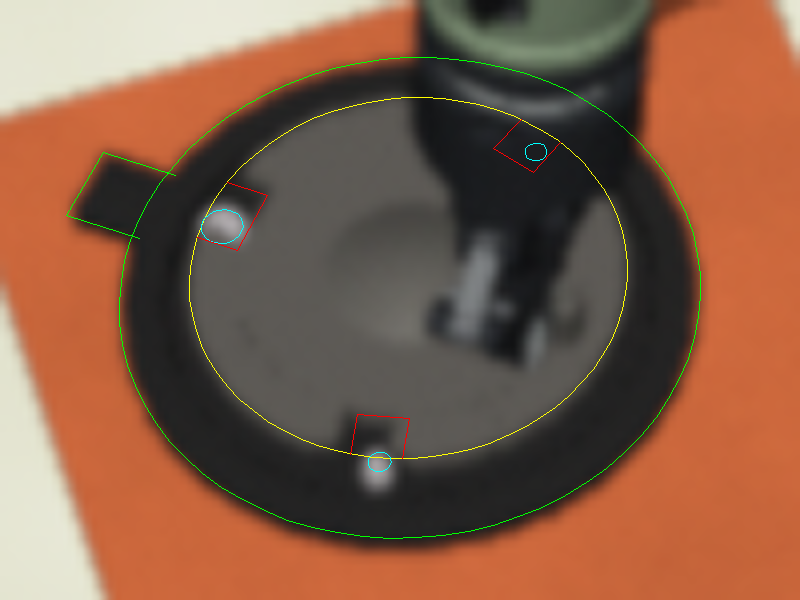

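View pics/o1_side_0.png

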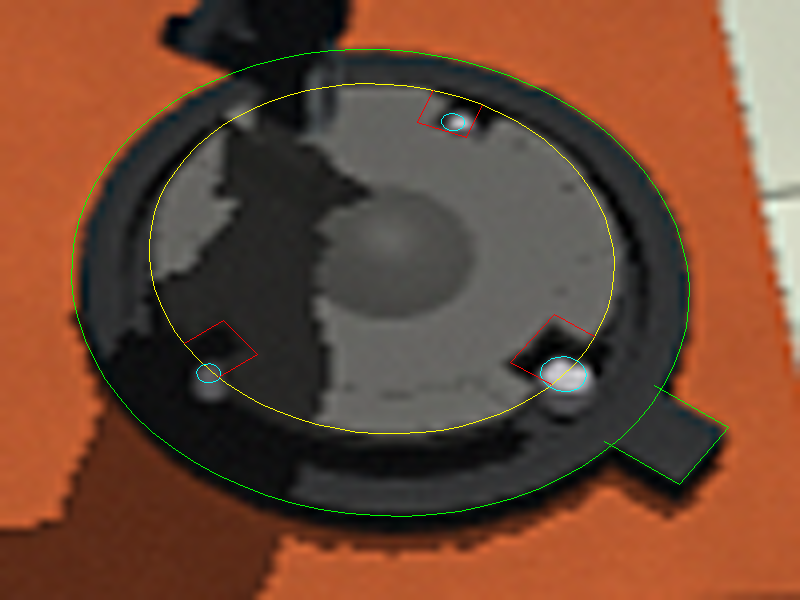

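View pics/o1_side_1.png

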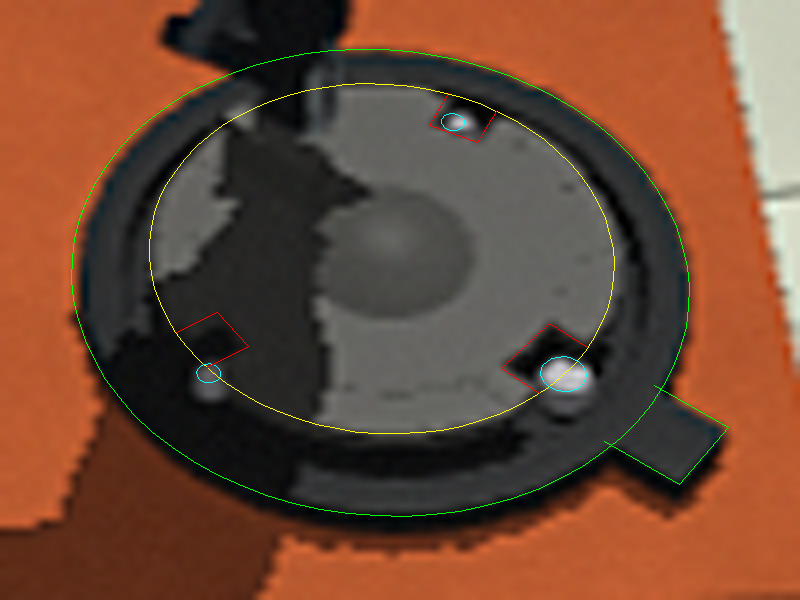

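>>> {"api": "send_rows", "payload": {"steps": [[-0.03, 0.01, -0.1, -0.015], [-0.03, 0.01, -0.1, -0.015], [0, 0, 0, 0], [0, 0, 0, 0], [0, 0, 0, 0]]}}

```text
t: 12.15
position: [0.5509, -0.0337, 0.1634]
orientation: [0.663, -0.655, 0.228, -0.283]
wrist_force: [0.0, 2.7, 1.5]
grip_width: 0.0002
```

```bash
python3 ov.py o2 0,-3; python3 -c "
from h import *
polar()"
```

```text
t 12.25 r 0.0566 ang 109.7 tool -x dir 137.5 in tool x,z: [-0.0499  0.0266] zpos 0.1634 F [0.4 2.5 2.6] M [ 0.32 -0.04  0.03] ydir [ 0.076 -0.018 -0.997]
```

View pics/o2_scene_0.png

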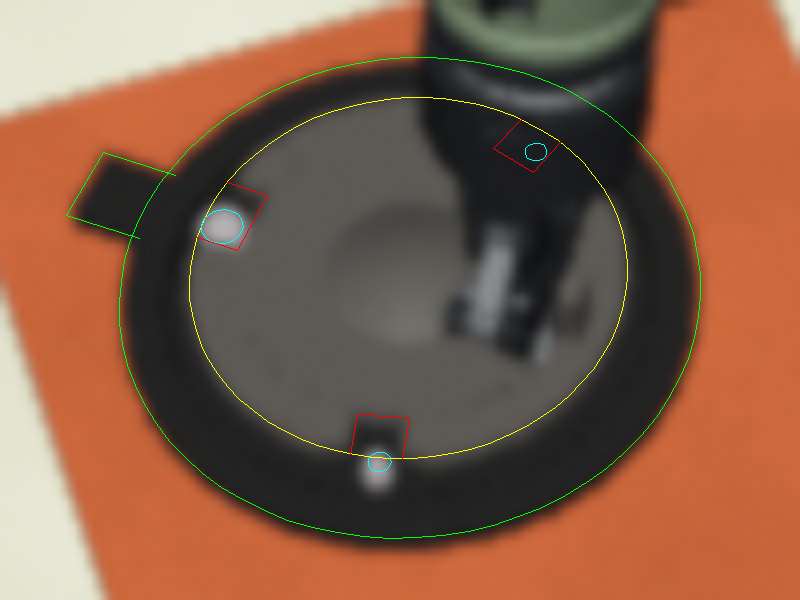

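View pics/o2_side_0.png

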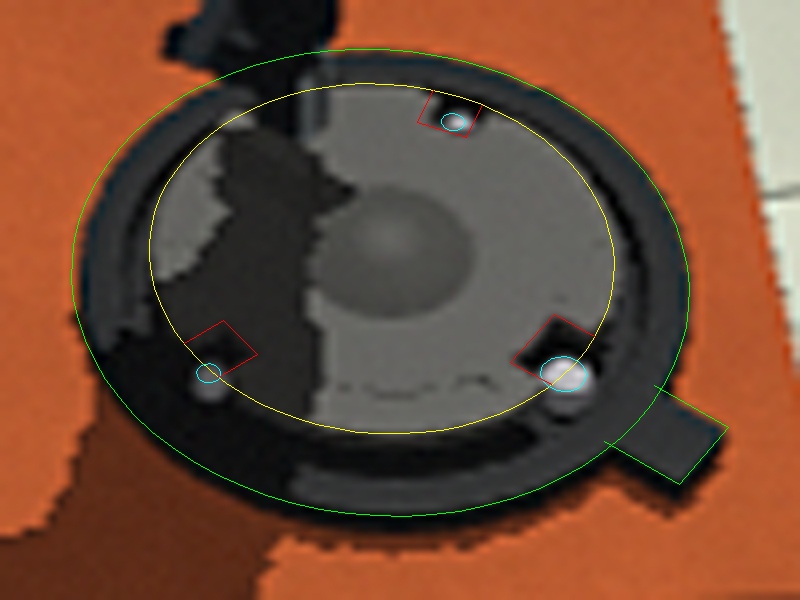

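>>> {"api": "send_rows", "payload": {"steps": [[0, 0, 0.4, 0], [0, -0.3, 0.2, 0], [0, -1, 0, 0], [0, -1, 0, 0], [0, -0.3, 0, 0]]}}

```text
t: 12.88
position: [0.5545, -0.024, 0.2159]
orientation: [0.661, -0.657, 0.229, -0.281]
wrist_force: [-0.1, -0.3, -0.3]
grip_width: 0.0002
```

```bash
python3 ov.py o3 0; python3 -c "
from h import *
rel([.570,-.087,.20])"
```

```text
t 12.97 pos [ 0.5542 -0.024   0.2151] F [ 0.  -0.5 -0. ] w -0.0 j6 [-0.2   0.13  1.67 -0.01  1.27 -1.03]
x,z dirs deg -42.4 47.7 y [ 0.071 -0.02  -0.997]
rel units [ 2.65  0.87 -1.82]
```

View pics/o3_side_0.png

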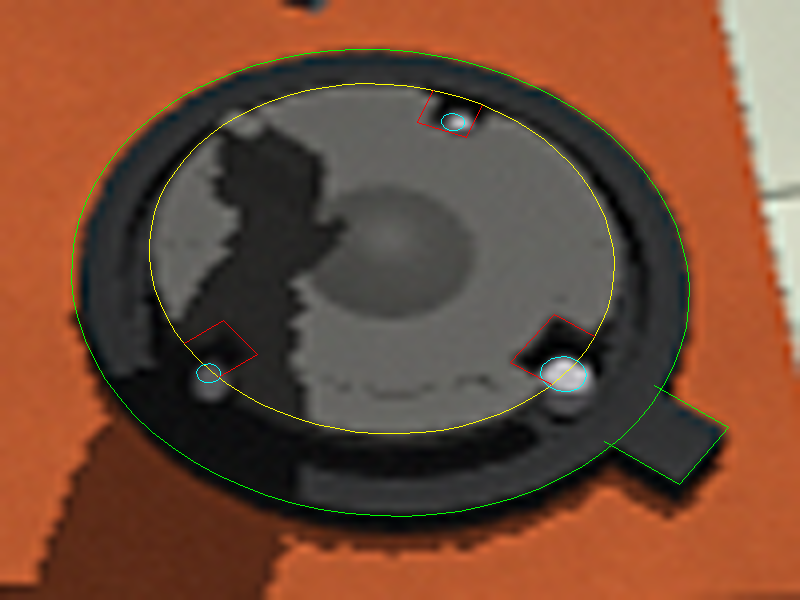

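>>> {"api": "send_rows", "payload": {"steps": [[0.8, 0, -0.6, 0], [0.8, 0, -0.6, 0], [0.8, 0, -0.5, 0], [0.3, 0.2, -0.2, 0], [0, 0.5, 0, 0]]}}

```text
t: 13.6
position: [0.5696, -0.095, 0.2007]
orientation: [0.661, -0.657, 0.231, -0.281]
wrist_force: [0.2, 0.3, 0.2]
grip_width: -0.0002
```

```bash
python3 -c "
from h import *
rel([.570,-.087,.160])
s=eyes.snapshot('wrist'); cv2.imwrite('pics/w8.png',s['pixels'][:,:,::-1])
s=eyes.snapshot('side'); crop(s,(368,250),133,'pics/side8.png')"
```

```text
t 13.6 pos [ 0.5696 -0.095   0.2007] F [0.2 0.3 0.2] w -0.0 j6 [-0.32  0.19  1.63  0.    1.25 -1.15]
x,z dirs deg -42.5 47.6 y [ 0.068 -0.021 -0.997]
rel units [-0.39  2.02  0.25]
pics/side8.png 302 201 6
```

View pics/w8.png

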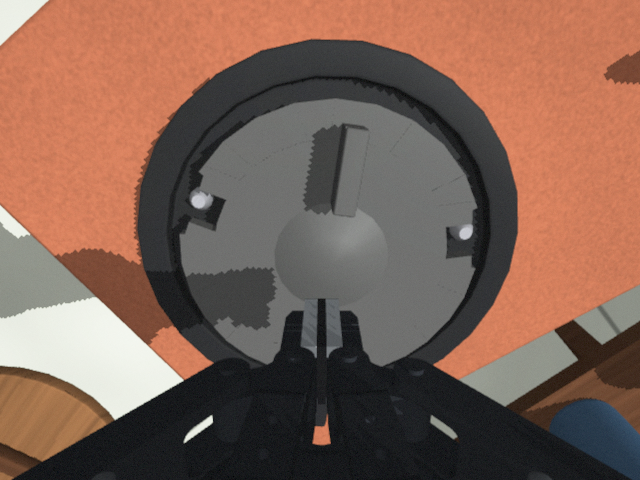

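View pics/side8.png

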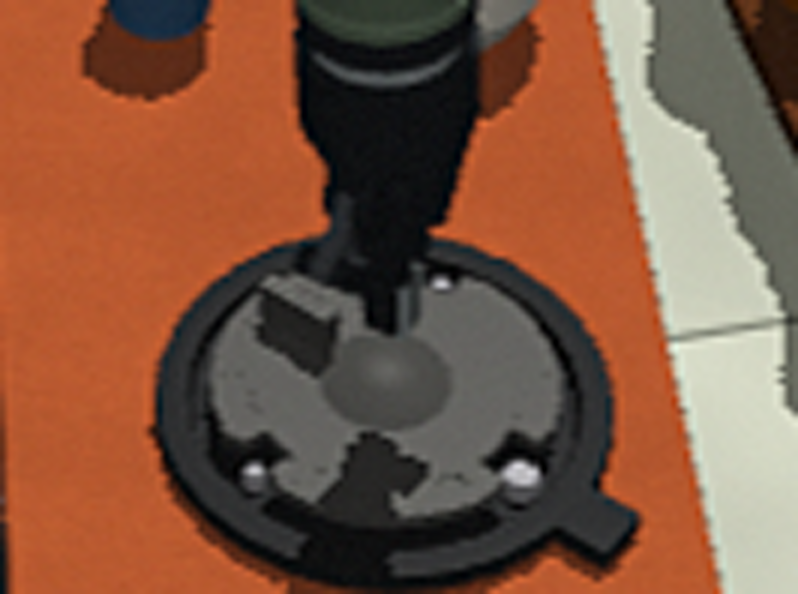

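>>> {"api": "send_rows", "payload": {"steps": [[-0.39, 0.4, 0.25, 0], [0, 0.7, 0, 0], [0, 0.5, 0, 0], [0, 0.2, 0, 0], [0, 0, 0, 0]]}}

```text
t: 14.32
position: [0.567, -0.0826, 0.1591]
orientation: [0.661, -0.657, 0.232, -0.277]
wrist_force: [-0.7, -0.6, 1.7]
grip_width: 0.0
```

```bash
python3 -c "
from h import *
rel([.570,-.087,.160])
s=eyes.snapshot('wrist'); cv2.imwrite('pics/w9.png',s['pixels'][:,:,::-1])"
```

```text
t 14.32 pos [ 0.567  -0.0826  0.1591] F [-0.7 -0.6  1.7] w 0.0 j6 [-0.3   0.23  1.67  0.    1.18 -1.13]
x,z dirs deg -42.3 47.8 y [ 0.062 -0.018 -0.998]
rel units [ 0.26 -0.03 -0.06]
```

View pics/w9.png

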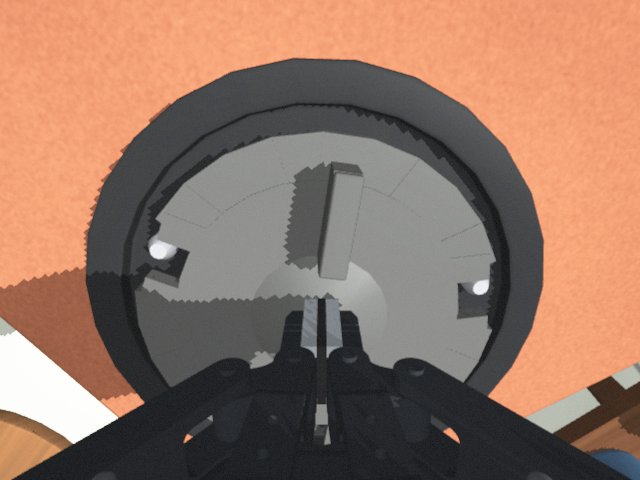

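>>> {"api": "send_rows", "payload": {"steps": [[0, -0.15, 0, 0], [0.25, 0, -0.06, 0], [0, 0.2, 0, 0], [0, 0.15, 0, 0], [0, 0.15, 0, 0]]}}

```text
t: 15.0
position: [0.5714, -0.0877, 0.1553]
orientation: [0.661, -0.657, 0.231, -0.278]
wrist_force: [-3.7, 0.9, 6.9]
grip_width: -0.0
```

```bash
python3 -c "
from h import *
rel([.570,-.087,.149])"
```

```text
t 15.0 pos [ 0.5714 -0.0877  0.1553] F [-3.7  0.9  6.9] w -0.0 j6 [-0.3   0.24  1.66  0.    1.17 -1.14]
x,z dirs deg -42.3 47.8 y [ 0.064 -0.018 -0.998]
rel units [-0.09  0.31 -0.03]
```

>>> {"api": "send_rows", "payload": {"steps": [[0, 0.15, 0, 0], [0, 0.15, 0, 0], [0, 0.15, 0, 0], [0, 0.15, 0, 0], [0, 0.15, 0, 0]]}}

```text
t: 15.62
position: [0.5716, -0.0877, 0.1491]
orientation: [0.661, -0.658, 0.232, -0.277]
wrist_force: [-8.2, 2.0, 18.2]
grip_width: -0.0001
```

```bash
python3 -c "
from h import *
rel([.570,-.087,.149])"
```

```text
t 15.62 pos [ 0.5716 -0.0877  0.1491] F [-8.2  2.  18.2] w -0.0 j6 [-0.3   0.25  1.67  0.    1.16 -1.14]
x,z dirs deg -42.3 47.8 y [ 0.062 -0.018 -0.998]
rel units [-0.08 -0.   -0.03]
```

>>> {"api": "send_rows", "payload": {"steps": [[0, 0.2, 0, 0], [0, 0.3, 0, 0], [0, 0.3, 0, 0], [0, 0.3, 0, 0], [0, 0.3, 0, 0]]}}

```text
t: 16.25
position: [0.5717, -0.0877, 0.1488]
orientation: [0.66, -0.659, 0.232, -0.275]
wrist_force: [-16.4, 3.7, 31.1]
grip_width: 0.0002
```

```bash
python3 -c "
from h import *
rel([.570,-.087,.149])"
```

```text
t 16.25 pos [ 0.5717 -0.0877  0.1488] F [-16.4   3.7  31.1] w 0.0 j6 [-0.3   0.26  1.66 -0.    1.16 -1.14]
x,z dirs deg -42.1 48.0 y [ 0.058 -0.02  -0.998]
rel units [-0.09 -0.02 -0.03]
```

Bottomed at 31 N. I'll draw clear: straight up, then back toward the robot's side.

>>> {"api": "send_rows", "payload": {"steps": [[0, -0.3, 0, 0], [0, -1, 0, 0], [0, -1, 0, 0], [0, -1, 0, 0], [0, -1, 0, 0]]}}

```text
t: 16.88
position: [0.5651, -0.0855, 0.235]
orientation: [0.66, -0.659, 0.233, -0.274]
wrist_force: [-0.8, 0.2, 1.0]
grip_width: -0.0002
```

>>> {"api": "send_rows", "payload": {"steps": [[0, -1, 0, 0], [-0.5, -0.5, -0.8, 0], [-0.6, 0, -0.8, 0], [-0.6, 0, -0.8, 0], [-0.6, 0, -0.8, 0]]}}

```text
t: 17.5
position: [0.4863, -0.1022, 0.2617]
orientation: [0.661, -0.659, 0.232, -0.275]
wrist_force: [-0.3, 0.4, 0.7]
grip_width: 0.0001
```

>>> {"api": "send_rows", "payload": {"steps": [[-0.6, 0, -0.8, 0], [-0.6, 0, -0.8, 0], [-0.6, 0, -0.8, 0], [-0.6, 0, -0.8, 0], [0, 0, 0, 0]]}}

```text
t: 18.12
position: [0.404, -0.1179, 0.2548]
orientation: [0.661, -0.659, 0.233, -0.274]
wrist_force: [-0.7, -1.0, -0.1]
grip_width: 0.0001
```

```bash
python3 ov.py o4 0 .142; python3 -c "
from h import *
rel([.570,-.087,.149])
for n in ['wrist','side','scene']:
    s=eyes.snapshot(n); cv2.imwrite(f'pics/{n}10.png',s['pixels'][:,:,::-1])"
```

```text
t 18.23 pos [ 0.4051 -0.1179  0.2552] F [ 0.7  0.  -0.3] w -0.0 j6 [-0.5  -0.2   1.9   0.01  1.38 -1.34]
x,z dirs deg -42.1 48.0 y [ 0.055 -0.019 -0.998]
rel units [4.8  5.73 6.54]
```

View pics/o4_side_0.png

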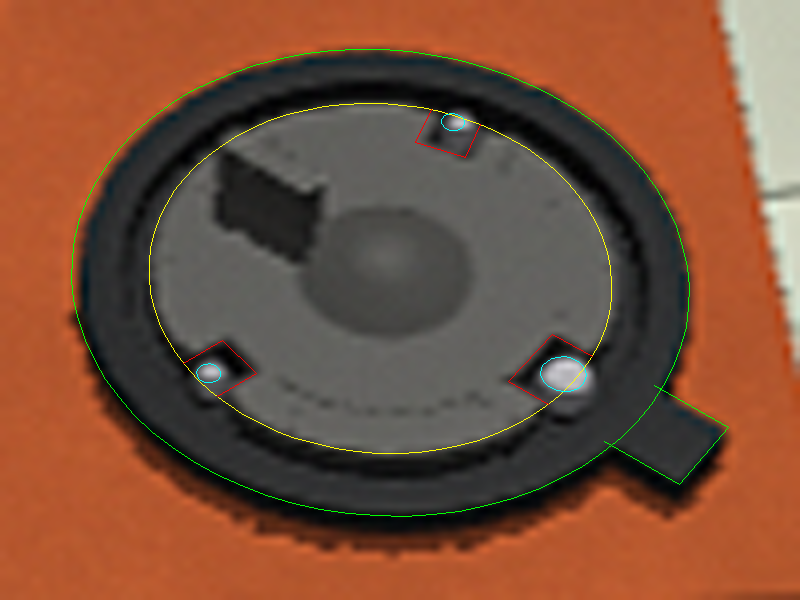

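View pics/wrist10.png

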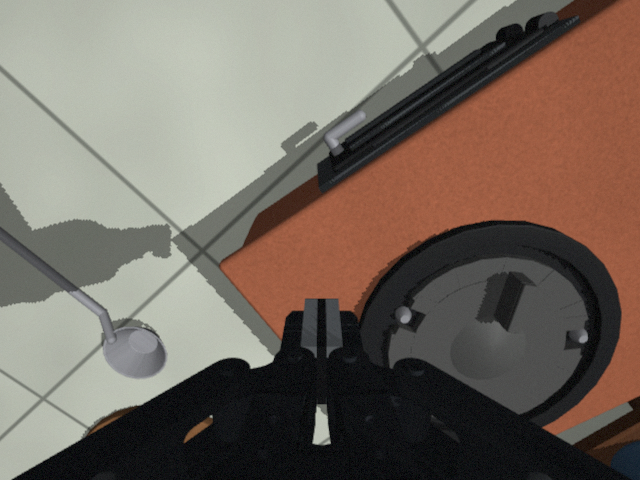

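View pics/side10.png

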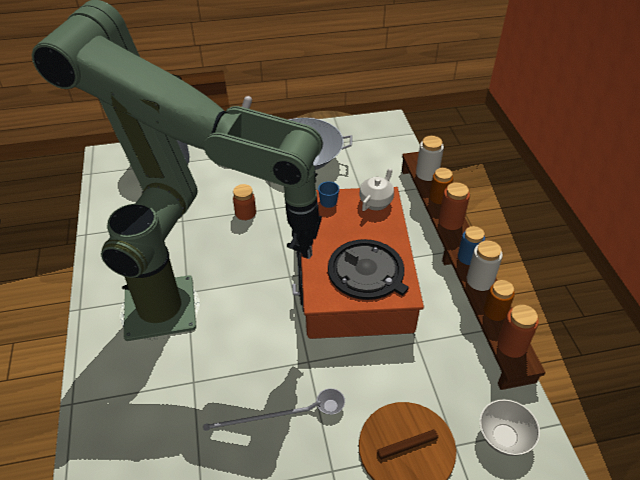

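View pics/o4_scene_0.png

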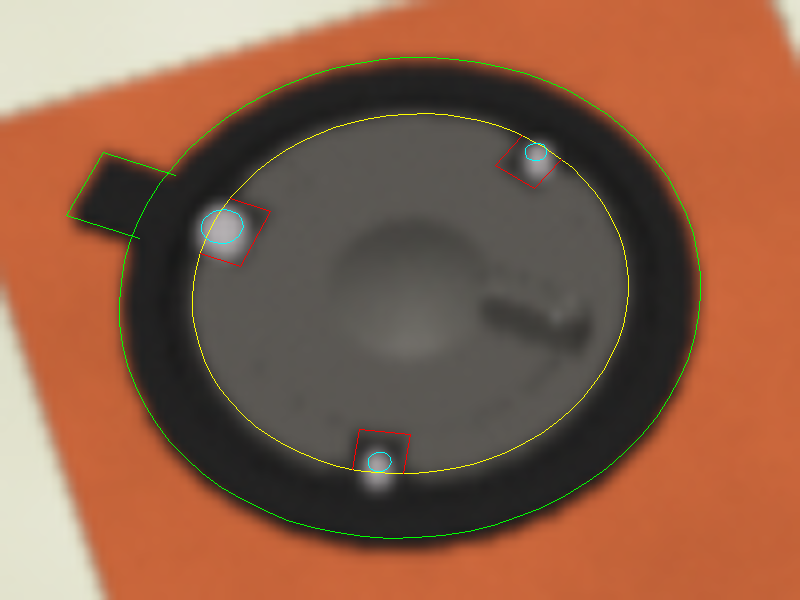

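```bash
python3 -c "
from h import *
print(finish_job())"
```

```text
the job is handed in; nothing more can be done
None
```

The vent cap is shut. I pushed its fin about 90° counterclockwise with the closed fingertip, until the big notch stood over the big pin by the ear. I then pressed the middle of the cap down and drew the hand clear. I handed the job in about 18 s into the 61 s allowed.

**Press depth:** the fingertip went down about 10 mm from first contact and stopped at z = 0.149 m, where a fully seated cap should be. The force rose from about 7 N to 18 N and then 31 N without it going any lower.

**Last pictures:** in both the scene and side views the cap's outline matches a plate top level with the ring. All three pins show inside their notches. The teapot and cup stand where they were, and the hand is off to the side with no contact force.

**Small disagreements:**
- Outlines I drew over the two camera pictures were 2 to 3 mm off the real edges, within or near the calibration error.
- The estimates of the seat's direction differed by about 2°.
- The tool had tilted about 4° by the time I pressed, so the wrist also read a sideways force of up to 17 N.

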